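Blank off a cylinder head for its pressure test

ROBOT

A 6-joint arm with a two-finger parallel gripper is mounted at the origin on the work surface. World frame = base frame: x ahead of the robot, y to its left, z up, the work surface at z = 0. Lengths are in m, angles in rad, forces in N, time in s.
With the tool pointing down it reaches from about 0.425 to 0.95 m from the base axis. Payload 3.5 kg.
Tool frame: the origin (TCP) lies midway between the tips of the shut fingers; the grasp point (between the pads) lies 19 mm behind it (ctrl.tcp_to_grasp is the distance from the TCP to the grasp point, in m); z points along the fingers, x is the direction in which the jaws open and shut, and the axes are right-handed (so a half turn about z gives the same grasp; the last joint's range is limited). The gripper opens to 85 mm and grips with 20 to 120 N. Pads are 22 mm wide; open, the fingers measure 114 mm over their backs; the gripper's body (76 mm by 85 mm) begins 54 mm behind the grasp point. The pads swing forward as they close: fully open they stand 13 mm farther back than shut.
Start: joints at [-1.355, 0.286, 1.577, -0, 1.279, -0.15], TCP at [0.241, -0.63, 0.231] pointing down, gripper open.
Joint ranges: [-2.77, 2.77], [-0.9, 2.22], [0.21, 2.48], [-1.53, 4.67], [0.24, 2.81], [-2.84, 2.84]. Speed limits (rad/s): [2.79, 2.79, 3.14, 3.14, 3.14, 3.14].

INTERFACE

Orientations are given as a unit quaternion [x, y, z, w].
In Python, from plant import ctrl, cams, workorder, spotter gives the robot as it stands. The module is installed in compiled form; this text tells all that it offers.
- The arm moves only by the tool send_rows, never from a script. Its argument "motion" is one flat list of numbers, 5 for each row, row after row: the shift along the tool's x, y, z in cm, then the turn about the tool's z in rad, then the finger opening in cm, from 0 to 8.54. In form: [tx, ty, tz, spin, gripper, tx, ty, tz, spin, gripper, ...]. A call has 1 to 12 rows; each row shifts and turns the pose as measured when the row begins, along the tool's axes as they then stand; what a row does not reach is not made up. A row lasts 1/10 s, in which the tool goes at most 50 mm and 8.59 degrees, less where a joint would pass 70% of its speed; a pose out of reach is approached as far as the arm can. A call is refused whole if a number of a shift passes 5 or a number of a turn 0.15, either way. A call with a gripper value outside its range is refused whole. The fingers move at their own pace and stop on an object; "grip_force" is the grip in N (left out, the last holds). Time passes only in rows, so rows that do not move let the fingers close. It gives the time, the measured TCP pose, the force and the opening at its end, in the units of the state.
- ctrl.get_state(): the state, without advancing time (a new reading comes with each control period).
- cams.read_camera(name): name is "side" or "top" or "wrist"; returns (picture, depth): 420x560x3 uint8, red, green, blue; 420x560 float32, m along the optical axis (not along the pixel's ray), 0 where there is no reading.
- cams.camera_params(name): a dict with "fx", "fy", "cx", "cy" (pixels), "xyz" and "attitude" of the camera in the world; the wrist camera has in their place "mount" (4x4, takes a point from camera to tool coordinates, whose origin is the TCP and whose axes are the tool frame's). Camera axes: x right, y down, z forward; pixel columns grow to the right and rows downward; lengths in m; the calibration is good to about 2 mm. A picture is of the moment at which its call begins: read the wrist's pose just before it. camera_params takes no time and is no camera call.
- workorder.sign_off(): hands the job in, once; it reports no verdict.
Trained networks look in the newest picture that a camera, given by its name, has taken for a name from the list of things; names that differ only in an ending like _2 or _b are one class to them, and where a whole thing is asked for, a point or a joint stands for the part that bears it (a point fixed in the world has none). Each returns a list of dicts, best first, with "conf" (0 to 1); they miss things now and then, are a little off and sometimes report something else, mostly with a low value. They report only what shows in the picture. A call takes as long as a camera call.
- spotter.trace(target, camera): "mask" (420x560 bool, what is visible of it) and "bbox" ([left, top, width, height] in pixels, round what is visible of it).
The state is a dict: "time": time; "qpos": joint angles; "dq": joint speeds; "joint_efforts": joint torques, N m; "eef_pos": TCP position; "tcp_rot": TCP orientation; "contact_force": force on the tool from outside, world axes, zero at the start; "wrist_torque": the same for the moment, N m; "opening": opening from 0.0 (shut) to 1.0 (fully open).
Only numpy, scipy, OpenCV 4.12 (cv2) and the standard library are available. Lean on these libraries where they do the work, as an engineer would, in place of code of your own. Each camera call takes 0.05 s, during which the arm holds its last target.

TASK

Get the cylinder head on the bench ready for its pressure test: push the three black sealing plugs fully home in their ports, the widest first, then the middle-sized one, and the narrowest last so that the air can escape. Only push the plugs, never pull one up; do not touch the brass air connector in the fourth port, and leave the socket, piston, jar and spanner where they stand.

Things in the scene. Friction and masses are not known exactly. Their poses are not given: they have to be found in the camera images.
- head: Off-white cylinder head, fixed deck up on wooden bearers: 220 mm (x) by 340 mm (y). Origin under its centre at bench level; flat deck 110 mm above. Four ports at x = +-70, y = +-100 mm, each with a collar 56 mm wide, 8 mm high; three hold plugs, one the air connector, in any arrangement. Six studs 30 mm high at x = +-95, y = -155, 0, 155 mm. Flat dark chambers on the middle line.
- plug_large_top (a point): Centre of the top face of the large sealing plug: an upright black plastic disc 50 mm in diameter, 10 mm thick, on a thinner stem (the widest of the three), in one of the four ports. Fully home, this point is 18 mm above the head's deck (128 mm above the bench) and the disc rests on its collar; at the start it is 9 to 12 mm higher. z is up.
- plug_large (a joint): How far the large plug is pushed down, in m: 0.012 is fully home (disc on its collar), 0 is 12 mm proud, negative is pulled up. It starts between 0 and 0.003, slides stiffly (about 7 N downward), has no spring and stays where it is left; home it meets a hard stop.
- plug_medium_top (a point): Centre of the top face of the medium sealing plug: an upright black plastic disc 34 mm in diameter, 10 mm thick, on a thinner stem (the middle one in width), in one of the four ports. Fully home, this point is 18 mm above the head's deck (128 mm above the bench) and the disc rests on its collar; at the start it is 9 to 12 mm higher. z is up.
- plug_medium (a joint): How far the medium plug is pushed down, in m: 0.012 is fully home (disc on its collar), 0 is 12 mm proud, negative is pulled up. It starts between 0 and 0.003, slides stiffly (about 7 N downward), has no spring and stays where it is left; home it meets a hard stop.
- plug_small_top (a point): Centre of the top face of the small sealing plug: an upright black plastic disc 22 mm in diameter, 10 mm thick, on a thinner stem (the narrowest), in one of the four ports. Fully home, this point is 18 mm above the head's deck (128 mm above the bench) and the disc rests on its collar; at the start it is 9 to 12 mm higher. z is up.
- plug_small (a joint): How far the small plug is pushed down, in m: 0.012 is fully home (disc on its collar), 0 is 12 mm proud, negative is pulled up. It starts between 0 and 0.003, slides stiffly (about 7 N downward), has no spring and stays where it is left; home it meets a hard stop.
- air_connector: Stepped brass air connector, fixed in the fourth port: 26 mm wide below, 20 mm above, its top 32 mm above the deck. Origin under the centre of its collar, on the deck. Not to be touched.
- socket: Loose steel socket, cylinder 24 mm in diameter and 40 mm high, standing on the deck near its middle. Origin at the centre of its underside. Bystander.
- piston: Loose bare-metal piston, 76 mm in diameter, 65 mm high, standing on the bench to the left of the head. Origin at the centre of its underside. Bystander.
- jar: Loose jar, 64 mm in diameter, 90 mm high, on the bench to the right of the head. Origin at the centre of its underside. Bystander.
- spanner: Loose steel spanner, about 200 mm long, lying flat on the bench to the right of the head. Origin under its middle, its length along x. Bystander.

How it is judged:
On the way, in this order (a step that is already met when the one before it is completed fails the run):
1. the large plug is pushed home (value of joint plug_large above 0.0103 m), for 0.1 s.
2. the medium plug is pushed home (value of joint plug_medium above 0.0103 m), for 0.1 s.
3. the small plug is pushed home (value of joint plug_small above 0.0103 m), for 0.1 s.
At the end, for the whole second after the job is handed in: All three plugs are home to within 1.7 mm, pushed home in the order widest, middle, narrowest; the socket, piston, jar and spanner are at rest within 15 mm of where they stood (value of joint each of plug_large, plug_medium, plug_small above 0.0103 m and distance of each of socket, piston, jar, spanner from where it was at the start of the episode below 0.015 m and linear speed of each of socket, piston, jar, spanner below 0.02 m/s); the robot touches nothing.
It fails at once if a plug is pulled up more than 3 mm above its highest start (value of joint any of plug_large, plug_medium, plug_small below -0.003 m).
It fails at once if the robot touches the air connector (more than 1 N) (contact force between any of the arm, the fingers and air_connector above 1 N).
It fails at once if the socket, piston, jar or spanner is moved or lifted by more than 15 mm (distance of any of socket, piston, jar, spanner from where it was at the start of the episode above 0.015 m).
It fails at once if the socket, piston, jar or spanner is tipped by more than 0.35 rad (angle between any of socket, piston, jar, spanner's own z axis and vertical above 0.35 rad).
It also fails if it takes over 42 s, if anything falls off the work surface, if the arm or the gripper's body presses on something with over 40 N, if the wrist force passes 120 N, or if a joint passes its speed limit or range.

## Working session

There is one attempt and no reset: what is moved stays moved. The work goes in short steps, Python scripts to look and compute and a tool call to move; the robot and the scene stay as the last step left them, time stands still between calls to the robot, and variables do not carry over. Pictures are saved under pics/ and viewed, and the job is handed in when it is done.

Besides the shell and the picture viewer there is one more tool, called as name(argument=value, ...) on one line, values as JSON. send_rows: Moves the arm, as the interface text tells. Its arguments: {"type":"object","properties":{"motion":{"type":"array","items":{"type":"number"}},"grip_force":{"type":"number"}},"required":["motion"]}

```bash
mkdir -p pics; cat > h.py <<'E'
import numpy as np, cv2
from scipy.spatial.transform import Rotation as R
from plant import ctrl,cams,workorder,spotter
def att(p):
    a=np.array(p["attitude"],float)
    return a if a.shape==(3,3) else R.from_quat(a).as_matrix()
def save(n,img): cv2.imwrite(n,cv2.cvtColor(img,cv2.COLOR_RGB2BGR))
def world(p,uv,d,pose=None):
    uv=np.atleast_2d(uv); d=np.atleast_1d(d)
    c=np.c_[(uv[:,0]-p["cx"])/p["fx"]*d,(uv[:,1]-p["cy"])/p["fy"]*d,d]
    if "mount" in p:
        M=np.array(p["mount"]); c=c@M[:3,:3].T+M[:3,3]
        return c@pose[1].T+pose[0]
    return c@att(p).T+np.array(p["xyz"])
E
python3 - <<'E'
from h import *
for c in ("top","side"):
    p=cams.camera_params(c); print(c,p)
    im,d=cams.read_camera(c); save(f"pics/{c}0.png",im); np.savez(f"{c}0.npz",im=im,d=d)
print(cams.camera_params("wrist"))
print(ctrl.get_state())
E
```

```text
top {'fx': 524.9958868690733, 'fy': 524.9958868690733, 'cx': 280.2579690287395, 'cy': 209.82142965805775, 'xyz': array([0.34271911, 0.01313984, 1.42142839]), 'attitude': array([ 0.70744362, -0.70419146,  0.04783086, -0.0367439 ])}
side {'fx': 528.8325367369248, 'fy': 528.8325367369248, 'cx': 277.5835428200618, 'cy': 203.17557740837916, 'xyz': array([0.44761501, 1.24089567, 1.12654243]), 'attitude': array([-0.01959533,  0.90055434, -0.43405054,  0.01476577])}
{'fx': 362.3537480355806, 'fy': 362.3537480355806, 'cx': 277.7245390766671, 'cy': 203.66649660108263, 'mount': array([[ 9.99999146e-01, -1.26722210e-03, -3.18098541e-04,
        -1.34580152e-04],
       [ 1.30532392e-03,  9.58519488e-01,  2.85024011e-01,
        -7.17691480e-02],
       [-5.62850760e-05, -2.85024183e-01,  9.58520324e-01,
        -1.42264069e-01],
       [ 0.00000000e+00,  0.00000000e+00,  0.00000000e+00,
         1.00000000e+00]])}
{'time': 0.1, 'qpos': array([-1.35499362e+00,  2.87148767e-01,  1.57805313e+00, -1.31311243e-05,
        1.27863693e+00, -1.49961436e-01]), 'dq': array([-0.00051903,  0.0001232 , -0.00268714, -0.00057084, -0.0017595 ,
       -0.00018531]), 'joint_efforts': array([ 9.69826360e-04, -4.07298732e+01, -2.93698758e+01, -1.47651645e-04,
        3.40336745e-03,  9.44218868e-06]), 'eef_pos': array([ 0.24133875, -0.62972488,  0.23002552]), 'tcp_rot': array([ 8.23912868e-01, -5.66715382e-01, -8.24145601e-04, -7.62983949e-04]), 'contact_force': array([ 0.16137359, -0.49159825,  0.5993195 ]), 'wrist_torque': array([ 0.00470507, -0.05376064,  0.01257455]), 'opening': 0.9984445772744047}
```

View pics/top0.png

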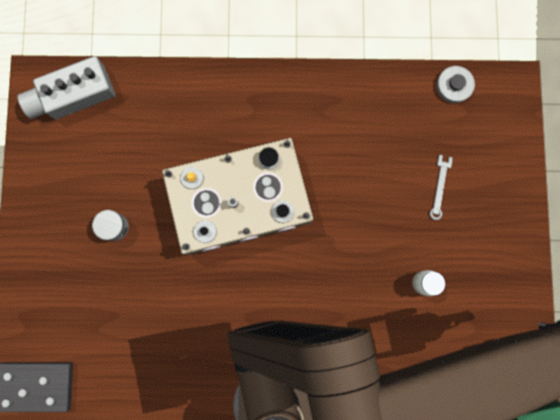

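View pics/side0.png

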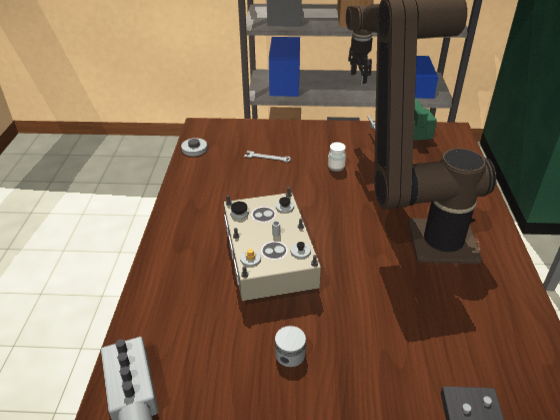

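```bash
python3 - <<'E'
from h import *
for c in ("top","side"):
    p=cams.camera_params(c); z=np.load(f"{c}0.npz"); d=z["d"]
    for t in ("plug_large","plug_medium","plug_small","air_connector","socket","head"):
        for r in spotter.trace(t,c)[:2]:
            m=r["mask"]&(d>0); v,u=np.nonzero(m)
            if len(u)==0: continue
            w=world(p,np.c_[u,v],d[v,u])
            zt=np.percentile(w[:,2],90)
            top=w[abs(w[:,2]-zt)<.004]
            print(c,t,round(r["conf"],2),r["bbox"],len(u),"top ctr",top.mean(0).round(4),"mid",((top.min(0)+top.max(0))/2).round(4),"ext",np.ptp(top,axis=0).round(3))
print(ctrl.get_state()["time"])
E
```

```text
top plug_large 0.57 [258.9, 147.9, 21.1, 19.4] 299 top ctr [0.6312 0.0236 0.1388] mid [0.6308 0.0231 0.1403] ext [0.044 0.047 0.008]
top plug_medium 0.59 [273.8, 202.2, 16.2, 11.9] 164 top ctr [ 0.4964 -0.0124  0.1382] mid [ 0.4965 -0.0123  0.1396] ext [0.031 0.032 0.008]
top air_connector 0.61 [180.9, 165.4, 22.8, 27.0] 353 top ctr [0.5815 0.2157 0.1399] mid [0.5815 0.2154 0.1394] ext [0.018 0.017 0.006]
top socket 0.28 [428.9, 156.1, 28.5, 60.5] 553 top ctr [ 0.5794 -0.4471  0.0078] mid [ 0.5803 -0.4492  0.0091] ext [0.175 0.065 0.008]
top head 0.74 [428.2, 156.0, 26.1, 61.2] 493 top ctr [ 0.5808 -0.4471  0.0078] mid [ 0.5803 -0.4483  0.0091] ext [0.175 0.063 0.008]
top head 0.66 [164.0, 139.0, 146.4, 113.2] 10111 top ctr [0.5359 0.1056 0.1113] mid [0.5382 0.1037 0.113 ] ext [0.289 0.372 0.008]
side plug_large 0.5 [296.7, 240.3, 11.3, 12.9] 46 top ctr [0.4467 0.1803 0.138 ] mid [0.4469 0.1795 0.1383] ext [0.017 0.023 0.005]
side plug_large 0.47 [233.3, 199.7, 15.0, 15.0] 167 top ctr [0.6316 0.0243 0.1391] mid [0.6315 0.0239 0.1398] ext [0.045 0.052 0.006]
side plug_medium 0.45 [277.8, 195.9, 10.3, 11.9] 67 top ctr [ 0.4969 -0.011   0.138 ] mid [ 0.498  -0.0092  0.1392] ext [0.025 0.03  0.007]
side plug_small 0.5 [295.7, 242.3, 7.3, 6.4] 56 top ctr [0.4463 0.1798 0.138 ] mid [0.4456 0.1795 0.1383] ext [0.019 0.023 0.005]
side socket 0.66 [270.9, 220.4, 6.4, 15.3] 111 top ctr [0.5164 0.1102 0.1502] mid [0.5174 0.1096 0.151 ] ext [0.02  0.028 0.007]
side head 0.89 [226.3, 191.6, 95.9, 111.1] 6462 top ctr [0.5379 0.1234 0.1114] mid [0.538 0.108 0.113] ext [0.292 0.365 0.008]
0.7
```

Top and side views agree to about 1.5 mm, and the port spacings of 139 and 198 mm match the 140 and 200 mm in the text. The large plug is at top px (268,157), world (0.631, 0.024). The medium is at (283,211), world (0.4965, -0.012). The small is at (204,231), world (0.446, 0.180). The brass connector is at (191,177), world (0.5815, 0.2155). The side camera's 0.50 "plug_large" at (302,246) is really the small plug. I'll travel with the fingers shut at z≈0.23, which is above everything.

send_rows(motion=[-2.9,-3.7,0,0,0,-2.9,-3.7,0,0,0,-2.9,-3.7,0,0,0,-2.9,-3.7,0,0,0,-2.9,-3.7,0,0,0,-2.9,-3.7,0,0,0,-2.9,-3.7,0,0,0,-2.9,-3.7,0,0,0,-2.9,-3.7,0,0,0,-2.9,-3.7,0,0,0,-2.9,-3.7,0,0,0,0,0,0,0,0], grip_force=30)

```text
time: 1.9
eef_pos: [0.5169, -0.1728, 0.2325]
tcp_rot: [0.822, -0.569, 0.004, 0.0]
contact_force: [-0.1, -1.1, -0.2]
opening: -0.002
```

```bash
cat >> h.py <<'E'
T={"L":[.6312,.0238,.139],"M":[.4967,-.0117,.139],"S":[.4463,.180,.139]}
def rel(t):
    s=ctrl.get_state(); Rm=R.from_quat(s["tcp_rot"]).as_matrix()
    print("t",s["time"],"pos",s["eef_pos"].round(4),"F",s["contact_force"].round(1),"open",round(s["opening"],3),"axisz",Rm[:,2].round(4),"j6",s["qpos"][5].round(2))
    print("tool shift cm",(Rm.T@(np.array(T.get(t,t))-s["eef_pos"])*100).round(2))
E
python3 -c "
from h import *
rel('L')"
```

```text
t 1.9 pos [ 0.5169 -0.1728  0.2325] F [-0.1 -1.1 -0.2] open -0.002 axisz [ 0.0065 -0.0051 -1.    ] j6 0.7
tool shift cm [-14.44 -17.58   9.32]
```

send_rows(motion=[-2.9,-3.5,0,0,0,-2.9,-3.5,0,0,0,-2.9,-3.5,0,0,0,-2.9,-3.5,0,0,0,-2.9,-3.5,0,0,0,0,0,0,0,0,0,0,0,0,0])

```text
time: 2.6
eef_pos: [0.6343, 0.0295, 0.2331]
tcp_rot: [0.822, -0.57, 0.007, 0.001]
contact_force: [-0.2, 0.4, 0.4]
opening: 0.002
```

```bash
python3 - <<'E'
from h import *
rel("L")
s=ctrl.get_state(); im,d=cams.read_camera("wrist"); save("pics/w1.png",im)
p=cams.camera_params("wrist"); pose=(s["eef_pos"],R.from_quat(s["tcp_rot"]).as_matrix())
for t in ("plug_large","plug_medium","plug_small","air_connector","socket"):
    for r in spotter.trace(t,"wrist")[:2]:
        m=r["mask"]&(d>0); v,u=np.nonzero(m)
        if len(u)==0: continue
        w=world(p,np.c_[u,v],d[v,u],pose)
        top=w[abs(w[:,2]-np.percentile(w[:,2],90))<.004]
        print(t,round(r["conf"],2),r["bbox"],"mid",((top.min(0)+top.max(0))/2).round(4),"ext",np.ptp(top,axis=0).round(3))
E
```

```text
t 2.6 pos [0.6343 0.0295 0.2331] F [-0.2  0.4  0.4] open 0.002 axisz [ 0.0097 -0.009  -0.9999] j6 1.1
tool shift cm [0.31 0.54 9.41]
plug_large 0.83 [252.4, 175.6, 69.6, 73.2] mid [0.6313 0.022  0.138 ] ext [0.049 0.048 0.005]
plug_medium 0.57 [270.9, 355.0, 15.1, 26.3] mid [ 0.5054 -0.0194  0.1369] ext [0.015 0.014 0.005]
plug_small 0.59 [0.0, 336.0, 31.7, 38.4] mid [0.4454 0.1785 0.1371] ext [0.022 0.02  0.005]
air_connector 0.87 [1.5, 140.5, 52.9, 76.1] mid [0.5808 0.2091 0.1293] ext [0.025 0.015 0.008]
socket 0.78 [97.1, 286.4, 53.9, 50.3] mid [0.5155 0.1087 0.1494] ext [0.025 0.022 0.006]
socket 0.21 [270.4, 356.5, 17.6, 25.5] mid [ 0.5054 -0.0191  0.1367] ext [0.015 0.014 0.005]
```

View pics/w1.png

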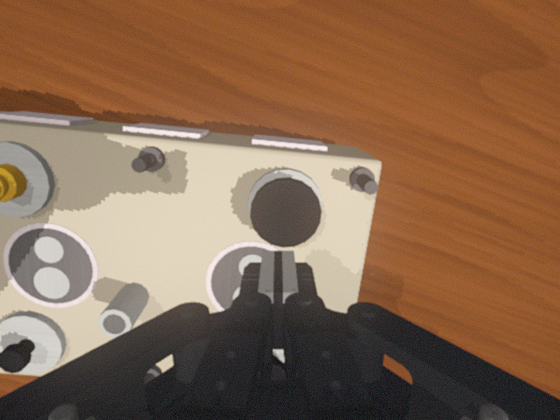

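The wrist view agrees: the large plug is at px (285,212), world (0.6313, 0.022, 0.138), 49 mm wide. The fingertips are seen just below it. I'll centre on it and descend.

send_rows(motion=[0.3,0.5,0,0,0,0,0.05,3,0,0,0,0,3,0,0,0,0,2,0,0,0,0,0,0,0,0,0,0,0,0])

```text
time: 3.5
eef_pos: [0.6302, 0.0165, 0.1548]
tcp_rot: [0.819, -0.574, 0.009, -0.0]
contact_force: [-0.4, 0.5, 1.1]
opening: -0.0
```

```bash
python3 -c "
from h import *
rel('L')"
```

```text
t 3.5 pos [0.6302 0.0165 0.1548] F [-0.4  0.5  1.1] open -0.0 axisz [ 0.0155 -0.0105 -0.9998] j6 1.09
tool shift cm [-0.68 -0.33  1.57]
```

send_rows(motion=[-0.6,-0.3,0.5,0,0,0,0,0.5,0,0,0,0,0,0,0])

```text
time: 3.8
eef_pos: [0.6328, 0.0228, 0.1478]
tcp_rot: [0.819, -0.574, 0.012, -0.001]
contact_force: [0.5, 0.0, -0.1]
opening: 0.001
```

```bash
python3 -c "
from h import *
rel('L')"
```

```text
t 3.8 pos [0.6328 0.0228 0.1478] F [ 0.5  0.  -0.1] open 0.001 axisz [ 0.021  -0.0112 -0.9997] j6 1.11
tool shift cm [-0.16  0.13  0.87]
```

send_rows(motion=[-0.1,0.1,0.6,0,0,0,0,0.6,0,0,0,0,0.4,0,0])

```text
time: 4.1
eef_pos: [0.6329, 0.0236, 0.1346]
tcp_rot: [0.819, -0.573, 0.013, -0.002]
contact_force: [-3.9, -0.3, 7.0]
opening: -0.004
```

```bash
python3 -c "
from h import *
rel('L')"
```

```text
t 4.1 pos [0.6329 0.0236 0.1346] F [-3.9 -0.3  7. ] open -0.004 axisz [ 0.0236 -0.0118 -0.9997] j6 1.11
tool shift cm [-0.07  0.14 -0.44]
```

Sliding with 7 N, as the text says. I'll keep going to the stop.

send_rows(motion=[0,0,0.4,0,0,0,0,0.4,0,0])

```text
time: 4.3
eef_pos: [0.6329, 0.0235, 0.129]
tcp_rot: [0.819, -0.573, 0.012, -0.001]
contact_force: [-4.0, -0.4, 7.7]
opening: -0.002
```

```bash
python3 -c "
from h import *
rel('L')"
```

```text
t 4.3 pos [0.6329 0.0235 0.129 ] F [-4.  -0.4  7.7] open -0.002 axisz [ 0.0218 -0.0121 -0.9997] j6 1.11
tool shift cm [-0.06  0.13 -1.  ]
```

send_rows(motion=[0,0,0.3,0,0,0,0,0.2,0,0])

```text
time: 4.5
eef_pos: [0.6329, 0.0236, 0.1281]
tcp_rot: [0.819, -0.573, 0.012, -0.001]
contact_force: [-5.5, 0.1, 9.1]
opening: 0.003
```

```bash
python3 -c "
from h import *
rel('L')"
```

```text
t 4.5 pos [0.6329 0.0236 0.1281] F [-5.5  0.1  9.1] open 0.003 axisz [ 0.0198 -0.0124 -0.9997] j6 1.11
tool shift cm [-0.06  0.14 -1.1 ]
```

send_rows(motion=[0,0,0.5,0,0,0,0,0.5,0,0])

```text
time: 4.7
eef_pos: [0.6331, 0.0236, 0.1279]
tcp_rot: [0.82, -0.573, 0.01, 0.001]
contact_force: [-12.2, 0.5, 21.3]
opening: 0.002
```

```bash
python3 -c "
from h import *
rel('L')"
```

```text
t 4.7 pos [0.6331 0.0236 0.1279] F [-12.2   0.5  21.3] open 0.002 axisz [ 0.0156 -0.0131 -0.9998] j6 1.11
tool shift cm [-0.07  0.16 -1.12]
```

The plug is on its hard stop: z=0.1279 and 21 N with no further travel. Next I'll lift straight up and look.

send_rows(motion=[0,0,-3,0,0,0,0,-3.5,0,0,0,0,0,0,0,0,0,0,0,0])

```text
time: 5.1
eef_pos: [0.6318, 0.0246, 0.1951]
tcp_rot: [0.82, -0.572, 0.01, 0.001]
contact_force: [0.1, -0.2, -0.5]
opening: 0.005
```

```bash
cat >> h.py <<'E'
def wl(n,ts):
    s=ctrl.get_state(); im,d=cams.read_camera("wrist"); save(n,im)
    p=cams.camera_params("wrist"); pose=(s["eef_pos"],R.from_quat(s["tcp_rot"]).as_matrix())
    for t in ts:
      for r in spotter.trace(t,"wrist")[:1]:
        v,u=np.nonzero(r["mask"]&(d>0))
        if len(u)==0: continue
        w=world(p,np.c_[u,v],d[v,u],pose)
        top=w[abs(w[:,2]-np.percentile(w[:,2],90))<.004]
        print(t,round(r["conf"],2),r["bbox"],"mid",((top.min(0)+top.max(0))/2).round(4),"medz",np.median(top[:,2]).round(4),"ext",np.ptp(top,axis=0).round(3))
E
python3 -c "
from h import *
rel('M'); wl('pics/w2.png',['plug_large'])"
```

```text
t 5.1 pos [0.6318 0.0246 0.1951] F [ 0.1 -0.2 -0.5] open 0.005 axisz [ 0.0157 -0.0133 -0.9998] j6 1.11
tool shift cm [-1.35 13.99  5.45]
plug_large 0.74 [242.4, 176.5, 79.4, 78.4] mid [0.6319 0.0216 0.1271] medz 0.1276 ext [0.048 0.05  0.005]
```

The camera now puts the large plug's top at 0.1276, so it is home. On to the medium plug.

send_rows(motion=[-0.3,3.5,0,0,0,-0.3,3.5,0,0,0,-0.3,3.5,0,0,0,-0.3,3.0,0,0,0,0,0,0,0,0,0,0,0,0,0])

```text
time: 5.8
eef_pos: [0.492, -0.0109, 0.1814]
tcp_rot: [0.82, -0.572, 0.002, 0.005]
contact_force: [0.5, 0.3, -0.6]
opening: -0.003
```

```bash
python3 -c "
from h import *
rel('M'); wl('pics/w3.png',['plug_medium','plug_large'])"
```

```text
t 5.8 pos [ 0.492  -0.0109  0.1814] F [ 0.5  0.3 -0.6] open -0.003 axisz [-0.0024 -0.0098 -0.9999] j6 1.0
tool shift cm [ 0.2  -0.43  4.24]
plug_medium 0.6 [255.1, 194.5, 59.8, 59.0] mid [ 0.4963 -0.0138  0.1369] medz 0.1375 ext [0.033 0.033 0.005]
plug_large 0.49 [306.1, 0.0, 11.4, 1.3] mid [0.6075 0.014  0.1226] medz 0.1222 ext [0.002 0.007 0.005]
```

View pics/w3.png

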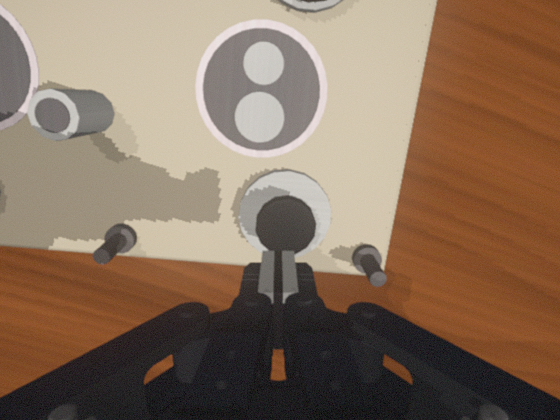

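The medium plug shows at px (285,224), 33 mm wide, top at z≈0.138. The fingertips are clear of both neighbouring studs at (120,240) and (368,262). I'll centre and descend.

send_rows(motion=[0.2,-0.4,1.0,0,0,0,0,1.2,0,0,0,0,0.8,0,0,0,0,0,0,0])

```text
time: 6.35
eef_pos: [0.5, -0.0112, 0.1488]
tcp_rot: [0.821, -0.571, 0.002, 0.005]
contact_force: [0.6, 0.2, -0.7]
opening: 0.001
```

```bash
python3 -c "
from h import *
rel('M')"
```

```text
t 6.35 pos [ 0.5    -0.0112  0.1488] F [ 0.6  0.2 -0.7] open 0.001 axisz [-0.002  -0.0098 -1.    ] j6 1.0
tool shift cm [-0.08  0.32  0.99]
```

send_rows(motion=[0,0.25,0.5,0,0,0,0,0.6,0,0,0,0,0.5,0,0,0,0,0.4,0,0])

```text
time: 6.75
eef_pos: [0.498, -0.0123, 0.1298]
tcp_rot: [0.821, -0.571, 0.002, 0.005]
contact_force: [-4.3, 0.4, 7.0]
opening: 0.002
```

```bash
python3 -c "
from h import *
rel('M')"
```

```text
t 6.75 pos [ 0.498  -0.0123  0.1298] F [-4.3  0.4  7. ] open 0.002 axisz [-0.0027 -0.0094 -1.    ] j6 1.0
tool shift cm [-0.09  0.11 -0.92]
```

send_rows(motion=[0,0,0.3,0,0,0,0,0.4,0,0,0,0,0.5,0,0])

```text
time: 7.05
eef_pos: [0.4984, -0.0123, 0.1277]
tcp_rot: [0.821, -0.571, -0.001, 0.006]
contact_force: [-15.6, 3.4, 30.1]
opening: 0.001
```

```bash
python3 -c "
from h import *
rel('M')"
```

```text
t 7.05 pos [ 0.4984 -0.0123  0.1277] F [-15.6   3.4  30.1] open 0.001 axisz [-0.0084 -0.0089 -0.9999] j6 1.0
tool shift cm [-0.11  0.15 -1.13]
```

Hard stop again, at 0.1277 with 30 N. I'll lift, check, and go on.

send_rows(motion=[0,0,-3,0,0,0,0,-3.8,0,0,0,0,0,0,0,0,0,0,0,0])

```text
time: 7.45
eef_pos: [0.4993, -0.0118, 0.1996]
tcp_rot: [0.821, -0.571, 0.0, 0.006]
contact_force: [-0.4, 0.0, 0.2]
opening: 0.001
```

```bash
python3 -c "
from h import *
rel('S'); wl('pics/w4.png',['plug_medium'])"
```

```text
t 7.45 pos [ 0.4993 -0.0118  0.1996] F [-0.4  0.   0.2] open 0.001 axisz [-0.0055 -0.0096 -0.9999] j6 1.0
tool shift cm [-19.87  -1.76   5.9 ]
plug_medium 0.98 [256.0, 194.1, 50.5, 53.3] mid [ 0.496  -0.0139  0.127 ] medz 0.1276 ext [0.033 0.033 0.005]
```

send_rows(motion=[-3.5,-0.3,-0.1,0,0,-3.5,-0.3,-0.1,0,0,-3.5,-0.3,-0.1,0,0,-3.5,-0.3,0,0,0,-3.5,-0.3,0,0,0,-2,-0.2,0,0,0,0,0,0,0,0,0,0,0,0,0])

```text
time: 8.35
eef_pos: [0.44, 0.1818, 0.188]
tcp_rot: [0.82, -0.572, -0.008, 0.012]
contact_force: [0.5, 0.4, -0.5]
opening: -0.001
```

```bash
python3 -c "
from h import *
rel('S'); wl('pics/w5.png',['plug_small','socket','air_connector'])"
```

```text
t 8.35 pos [0.44   0.1818 0.188 ] F [ 0.5  0.4 -0.5] open -0.001 axisz [-0.0266 -0.0114 -0.9996] j6 1.4
tool shift cm [ 0.38 -0.67  4.88]
socket 0.63 [413.1, 120.0, 82.6, 53.1] mid [0.5152 0.1093 0.1496] medz 0.1499 ext [0.023 0.024 0.006]
air_connector 0.51 [287.0, 0.0, 49.4, 8.0] mid [0.5563 0.2062 0.1169] medz 0.1172 ext [0.009 0.023 0.005]
```

View pics/w5.png

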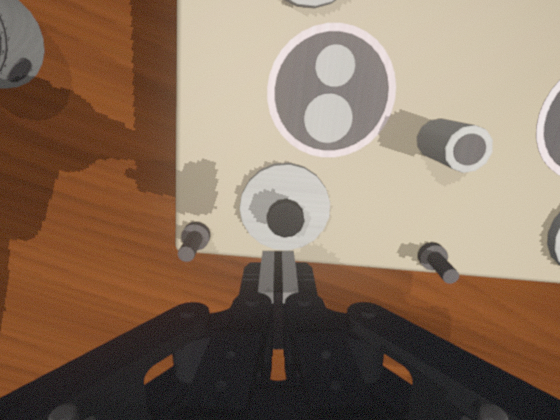

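The small plug is at px (286,218), which the network missed this time. The fingertips point at it and the socket at (465,147) is well clear. The earlier top, side and wrist measurements all put it at (0.446, 0.1795). I'll centre and descend.

send_rows(motion=[0.4,-0.6,1.0,0,0,0,0,1.4,0,0,0,0,1.0,0,0,0,0,0,0,0])

```text
time: 8.95
eef_pos: [0.4485, 0.1764, 0.1516]
tcp_rot: [0.818, -0.575, -0.007, 0.012]
contact_force: [0.4, 0.1, 0.3]
opening: 0.007
```

```bash
python3 -c "
from h import *
rel('S')
s=ctrl.get_state(); im,d=cams.read_camera('wrist'); save('pics/w6.png',im)
p=cams.camera_params('wrist'); pose=(s['eef_pos'],R.from_quat(s['tcp_rot']).as_matrix())
v,u=np.mgrid[150:300,220:350]; v=v.ravel();u=u.ravel(); k=(d[v,u]>0)&(im[v,u].max(1)<60)
w=world(p,np.c_[u,v][k],d[v,u][k],pose); w=w[(w[:,2]>.125)&(w[:,2]<.145)&(w[:,0]>.43)]
print(w.min(0),w.max(0),(w.min(0)+w.max(0))/2,len(w))
"
```

```text
t 8.95 pos [0.4485 0.1764 0.1516] F [0.4 0.1 0.3] open 0.007 axisz [-0.025  -0.011  -0.9996] j6 1.4
tool shift cm [-0.41  0.05  1.26]
[0.4407313  0.17469195 0.13253774] [0.45571953 0.18938362 0.1396337 ] [0.44822541 0.18203778 0.13608572] 60
```

View pics/w6.png

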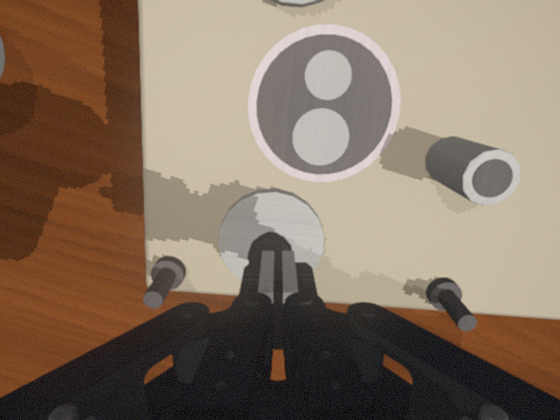

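The plug peeks out at px (270,240), left of the fingertips at 278. That agrees with the -0.35 cm x correction.

send_rows(motion=[-0.35,0,0.4,0,0,0,0,0.6,0,0,0,0,0.5,0,0,0,0,0.4,0,0])

```text
time: 9.4
eef_pos: [0.4481, 0.1802, 0.1343]
tcp_rot: [0.818, -0.575, -0.006, 0.011]
contact_force: [-3.5, -1.4, 7.0]
opening: 0.006
```

```bash
python3 -c "
from h import *
rel('S')"
```

```text
t 9.4 pos [0.4481 0.1802 0.1343] F [-3.5 -1.4  7. ] open 0.006 axisz [-0.0216 -0.011  -0.9997] j6 1.4
tool shift cm [-0.04  0.19 -0.47]
```

send_rows(motion=[0,0,0.4,0,0,0,0,0.4,0,0,0,0,0.4,0,0,0,0,0.5,0,0])

```text
time: 9.8
eef_pos: [0.4485, 0.1803, 0.1276]
tcp_rot: [0.819, -0.574, -0.007, 0.013]
contact_force: [-15.1, -3.6, 32.5]
opening: -0.001
```

```bash
python3 -c "
from h import *
rel('S')"
```

```text
t 9.8 pos [0.4485 0.1803 0.1276] F [-15.1  -3.6  32.5] open -0.001 axisz [-0.0267 -0.0142 -0.9995] j6 1.4
tool shift cm [-0.04  0.25 -1.13]
```

Stop at 0.1276 with 32 N. I'll lift clear and check all plugs and bystanders.

send_rows(motion=[0,0,-3,0,0,0,0,-4,0,0,0,0,-4,0,0,0,0,0,0,0,0,0,0,0,0])

```text
time: 10.3
eef_pos: [0.4514, 0.1825, 0.2427]
tcp_rot: [0.819, -0.573, -0.006, 0.013]
contact_force: [-0.5, -0.2, -0.6]
opening: -0.002
```

```bash
python3 - <<'E'
from h import *
rel('S'); wl('pics/w7.png',['plug_small','socket'])
for c in ("top","side"):
    p=cams.camera_params(c); z=np.load(f"{c}0.npz"); im,d=cams.read_camera(c); save(f"pics/{c}1.png",im)
    for t in ("plug_large","plug_medium","plug_small","socket","piston","jar","spanner"):
        for r in spotter.trace(t,c)[:1]:
            o=[]
            for dd in (z["d"],d):
                v,u=np.nonzero(r["mask"]&(dd>0)); w=world(p,np.c_[u,v],dd[v,u])
                o.append(np.median(w,axis=0).round(4))
            print(c,t,round(r["conf"],2),r["bbox"],"before",o[0],"now",o[1])
print(ctrl.get_state()["time"])
E
```

```text
t 10.3 pos [0.4514 0.1825 0.2427] F [-0.5 -0.2 -0.6] open -0.002 axisz [-0.0251 -0.014  -0.9996] j6 1.4
tool shift cm [1.000e-02 2.700e-01 1.038e+01]
plug_small 0.77 [263.2, 188.1, 30.2, 29.2] mid [0.4446 0.1794 0.1271] medz 0.1275 ext [0.021 0.021 0.005]
socket 0.94 [380.5, 127.1, 59.3, 42.5] mid [0.5149 0.1098 0.1495] medz 0.1499 ext [0.023 0.022 0.005]
top plug_large 0.74 [257.9, 146.8, 19.3, 20.5] before [0.6296 0.0219 0.1371] now [0.6321 0.022  0.1268]
top plug_medium 0.56 [277.7, 204.0, 10.4, 12.6] before [ 0.4962 -0.0111  0.1365] now [ 0.4973 -0.0113  0.1266]
top piston 0.78 [92.5, 210.5, 36.8, 31.4] before [0.4641 0.4312 0.0634] now [0.4641 0.4313 0.0635]
top jar 0.56 [412.4, 269.2, 29.9, 25.4] before [ 0.3209 -0.3842  0.0862] now [ 0.3209 -0.3842  0.0862]
top spanner 0.76 [429.0, 155.9, 28.2, 58.7] before [ 0.5809 -0.4469  0.0054] now [ 0.5805 -0.4473  0.0051]
side plug_large 0.74 [232.4, 201.7, 12.7, 15.5] before [0.6308 0.0322 0.1367] now [0.6321 0.0249 0.1279]
side plug_medium 0.49 [277.5, 197.3, 14.4, 11.1] before [ 0.4978 -0.0074  0.1336] now [ 0.4977 -0.0126  0.1269]
side plug_small 0.74 [327.9, 148.0, 19.4, 24.9] before [ 0.3206 -0.3734  0.0483] now [ 0.3208 -0.3738  0.0496]
side socket 0.46 [294.8, 244.3, 10.6, 9.1] before [0.4467 0.1844 0.1304] now [0.4467 0.1812 0.1263]
side piston 0.83 [275.3, 324.7, 32.2, 42.2] before [0.4649 0.4552 0.0625] now [0.4649 0.4552 0.0626]
side jar 0.66 [328.3, 146.8, 19.6, 26.9] before [ 0.319  -0.3735  0.045 ] now [ 0.3191 -0.3739  0.0467]
side spanner 0.45 [247.6, 153.7, 32.0, 4.7] before [ 0.6059 -0.4488  0.007 ] now [ 0.6069 -0.4501  0.0063]
11.25
```

View pics/w7.png

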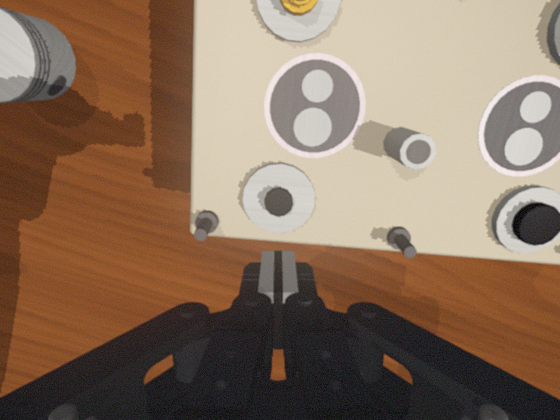

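View pics/side1.png

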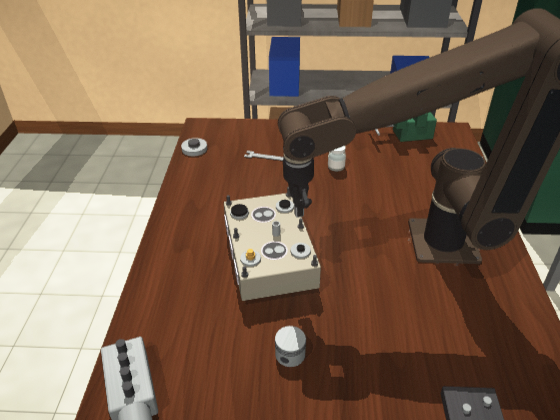

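All three tops are at about 0.1275 (small at wrist px (279,201)), the bystanders haven't moved, and the arm is clear.

```bash
python3 -c "
from h import *
print(workorder.sign_off(), ctrl.get_state()['time'])"
```

```text
the job is handed in; nothing more can be done
the job is handed in; nothing more can be done
```

I pushed the large, then the medium, then the small plug home with the shut fingers and handed the job in at about 11.3 s. The sign-off reports no verdict.

- **Plugs:** Each reached its hard stop with the tool tip at z = 0.1276–0.1279 m. The upward force on the tool there was 21, 30 and 32 N in that order. After each lift, the wrist camera put the plug tops at 0.1276, 0.1276 and 0.1275 m; fully home is 0.128 m.
- **Bystanders:** Before-and-after camera readings of the piston, jar and spanner agree to about 2 mm. The socket agrees to about 2 mm across the camera readings taken during the job.
- **Air connector:** The fingers never went down near it, and the force readings while travelling stayed near zero. The arm ended about 0.11 m above the plugs, touching nothing.

**Checks that disagreed:**
- The networks gave some wrong labels in the side view: the small plug as "plug_large" and later as "socket", and the jar as "plug_small". They also missed the small plug in one wrist picture. I sorted these out from the pictures and the port geometry.
- The tool tilted by up to about 1.7° during the moves, and a few moves landed up to 8 mm off sideways. I corrected the position before each contact.

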